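# Slacken the flattening press by rolling its knurled nut

### The job

Slacken the flattening press: it is less than one turn from tight, so roll a fingertip across the knurled rim of its big round nut, anticlockwise seen from above, until the nut's index line has come round to the pointer for the second time, and leave the line plainly pointing at the pointer (two full turns from tight, not one, not three). The nut is too wide to grip, so push its rim with the outside of the fingers; do not lift or disturb the tumbler, the iron or the rubbing block, and finish with the hand clear of everything.

Things in the scene. Friction and masses are not known exactly. Their poses are not given: they have to be found in the camera images.
- press: Flattening press fixed to the bench: pale wooden base board 220 x 180 x 25 mm, a steel post of 16 mm diameter upright at its centre (fixed, its top 108 mm above the bench), and on it a brown wooden platen 200 x 160 x 22 mm that the nut holds down. Origin: centre of the base's underside, on the post's axis; z up; x (the 220 mm side) points to the edge with the pointer.
- nut (a joint): Turn of the knurled nut in rad about the upright post. 0 = tight, index line at the pointer; it grows anticlockwise seen from above (loosening), 6.283 = one full turn, 12.566 = two full turns (line at the pointer again each time). It starts between 2.0 and 5.2. The thread ends at 18.85. It turns stiffly (about 0.03 N m, or 0.7 N at the rim), stays where it is left, and does not coast.
- nut_top (a point): Centre of the nut's flat top face, on its axis. The nut is a dark steel disc 24 mm thick (from this face down) and 97 mm over its 36 upright round ribs (2.5 mm high, 8 mm apart), too wide for most grippers. It stands on a hub of 20 mm radius that leaves a 15 mm gap between the disc's underside and the platen's top face. The nut and platen rise 3 mm per turn. At tight this face is 92 mm above the bench. The fixed post stands up 16 mm or less above it.
- nut_mark (a point): Point on the nut's index line, 40 mm from the axis on the top face. The line is a raised bare-metal bar 26 mm long, 5 mm wide and 2 mm high, running radially from 19 to 45 mm; it turns with the nut.
- pointer_tip (a point): Tip of the pointer, 57 mm from the nut's axis: a flat metal arrow 8 mm wide and 4 mm thick, lying on the platen from here out to 95 mm, pointing at the nut. It does not turn.
- tumbler: Clear plastic tumbler with a white lid, 64 mm diameter, 150 mm tall, standing upright beside the press; origin at the centre of its foot. Leave alone.
- iron: Flat iron with a dark sole about 148 x 75 mm and a wooden bar handle, 91 mm tall; origin at the centre of its sole. Leave alone.
- rubbing_block: Wooden block 100 x 60 x 35 mm with a small round knob on top (60 mm tall in all); origin at the centre of its underside. Leave alone.

How it is judged:
By the outcome, as a careful person would: the job done as asked, in the order asked, and still so for the second after the job is handed in, with the robot touching nothing.
It also fails if it takes over 64 s, if anything falls off the work surface, if the arm or the gripper's body presses on something with over 40 N, if the wrist force passes 120 N, or if a joint passes its speed limit or range.

### The arm

A 6-joint arm with a two-finger parallel gripper is mounted at the origin on the work surface. World frame = base frame: x ahead of the robot, y to its left, z up, the work surface at z = 0. Lengths are in m, angles in rad, forces in N, time in s.
With the tool pointing down it reaches from about 0.25 to 0.775 m from the base axis. Payload 4 kg.
Tool frame: the origin (TCP) lies at the centre of the arm's flange, where the gripper is bolted on; the fingertips stand ahead of it and the grasp point (between the pads) lies 180 mm ahead of it (robot.tcp_to_tips is the z of the fingertips in the tool frame, in m); z points along the fingers, y is the direction in which the jaws open and shut (so a half turn about z gives the same grasp; the last joint's range is limited). The gripper opens to 94 mm and grips with 3 to 60 N. Pads are 16 mm wide; open, the fingers measure 119 mm over their backs; the gripper's body (75 mm by 177 mm) begins 78 mm behind the grasp point.
Start: joints at [1.233, 0.087, 1.371, -0, 1.684, -0.103], TCP at [0.128, 0.535, 0.405] pointing down, gripper open.
Joint ranges: [-3.1, 3.1], [-0.76, 2.03], [0.27, 2.55], [-1.08, 4.22], [0.17, 2.65], [-2.57, 2.57]. Speed limits (rad/s): [2.79, 2.79, 3.14, 3.14, 3.14, 3.14].

### API

Orientations are given as [roll, pitch, yaw] about the fixed x, y, z axes, in that order (R = Rz(yaw) Ry(pitch) Rx(roll)).
In Python, from bench import robot gives the robot as it stands.
- The arm moves only by the tool move_arm, never from a script. Its argument "increments" is a list that holds one entry, the list of rows, each a list of 7 numbers: the opening, from 0 (shut) to 1 (fully open), then the shift along the tool's x, y, z as a fraction of full scale, then the turn, a rotation vector about the tool's x, y, z as a fraction of full scale. In form: [[[jaw, dx, dy, dz, rx, ry, rz], ...]]. A call has 1 to 8 rows; each row is the pose to reach, as a shift and turn from the pose commanded when the call began, along the tool's axes at that moment; what a row does not reach only later rows make up. Full scale, the value 1, is 0.1 m for a shift and pi/2 rad for a turn. A row lasts 1/12 s, in which the tool goes at most 41.7 mm and 7.16 degrees, less where a joint would pass 70% of its speed; a pose out of reach is approached as far as the arm can. A call with a number of a shift or a turn outside -1 to 1 is refused whole. A call with a gripper value outside its range is refused whole. The fingers move at their own pace and stop on an object; the grip force is fixed at half the most. Time passes only in rows, so rows that repeat a pose let the fingers close. It gives the time, the measured TCP pose, the force and the opening at its end, in the units of the state.
- robot.get_obs(): the state, without advancing time (a new reading comes with each control period).
- robot.snapshot(name): name is "scene" or "top" or "wrist"; returns (picture, depth): 420x560x3 uint8, red, green, blue; 420x560 float32, m along the optical axis (not along the pixel's ray), 0 where there is no reading.
- robot.camera_params(name): a dict with "mtx" (3x3 intrinsics, pixels), "R" (3x3) and "t" (3): a world point X has camera coordinates R X + t. Camera axes: x right, y down, z forward; pixel columns grow to the right and rows downward; lengths in m; the calibration is good to about 2 mm. A picture is of the moment at which its call begins: read the wrist's pose just before it. camera_params takes no time and is no camera call; for the wrist camera it gives the pose at the moment of the call.
- robot.close_job(): hands the job in, once; it reports no verdict.
The state is a dict: "time": time; "joint_positions": joint angles; "qvel": joint speeds; "joint_torque": joint torques, N m; "tool_pos": TCP position; "ee_rot": TCP orientation; "wrist_force": force on the tool from outside, world axes, zero at the start; "wrist_torque": the same for the moment, N m; "width": finger opening in m.
Only numpy, scipy, OpenCV 4.12 (cv2) and the standard library are available. Lean on these libraries where they do the work, as an engineer would, in place of code of your own. Each camera call takes 0.05 s, during which the arm holds its last target.

## Working session

There is one attempt and no reset: what is moved stays moved. The work goes in short steps, Python scripts to look and compute and a tool call to move; the robot and the scene stay as the last step left them, time stands still between calls to the robot, and variables do not carry over. Pictures are saved under pics/ and viewed, and the job is handed in when it is done.

Besides the shell and the picture viewer there is one more tool, called after "Emit:" as name(argument=value, ...) on one line, values as JSON. move_arm: Moves the arm, as the interface text tells. Its arguments: {"type":"object","properties":{"increments":{"type":"array","items":{"type":"array","items":{"type":"array","items":{"type":"number","minimum":-1,"maximum":1}}}}},"required":["increments"]}

```bash
mkdir -p pics; ls; python3 - <<'E'
from bench import robot
import cv2
o=robot.get_obs(); print({k:(v if not hasattr(v,'round') else v) for k,v in o.items()})
print(robot.tcp_to_tips)
for n in ["scene","top"]:
    p,d=robot.snapshot(n); cv2.imwrite(f"pics/{n}0.png",p[:,:,::-1])
    import numpy as np; np.save(f"pics/{n}0.npy",d); np.savez(f"pics/{n}cam.npz",**{k:v for k,v in robot.camera_params(n).items() if k in("mtx","R","t")})
    print(robot.camera_params(n))
E
```

```text
pics
{'time': 0.0, 'joint_positions': array([ 1.23290845e+00,  8.79170901e-02,  1.37224356e+00, -7.52428181e-06,
        1.68359078e+00, -1.03118056e-01]), 'qvel': array([ 0.00092784,  0.00080882, -0.00133807, -0.00113681,  0.00056841,
       -0.0003154 ]), 'joint_torque': array([ 1.20314185e-04, -3.40173519e+01, -3.02434766e+01,  7.19453255e-02,
        3.29994026e-02, -1.72618597e-04]), 'tool_pos': array([0.12791585, 0.53479508, 0.40352986]), 'ee_rot': array([-3.13944457e+00, -2.14775866e-04,  2.90682177e+00]), 'wrist_force': array([ 0.04286617, -0.77065648,  0.52429856]), 'wrist_torque': array([-0.05583896, -0.03594312,  0.02157328]), 'width': 0.09407143687843267}
0.1992
{'mtx': array([[491.22619616,   0.        , 283.97054104],
       [  0.        , 491.22619616, 202.43506108],
       [  0.        ,   0.        ,   1.        ]]), 'R': array([[ 0.6970086 ,  0.71700006, -0.00948259],
       [ 0.43092359, -0.42940515, -0.79367252],
       [-0.57313512,  0.5491103 , -0.60827133]]), 't': array([-0.46056455, -0.19366236,  1.54231451])}
{'mtx': array([[521.04499108,   0.        , 285.71884189],
       [  0.        , 521.04499108, 209.68895012],
       [  0.        ,   0.        ,   1.        ]]), 'R': array([[ 0.1299643 , -0.99151535,  0.00256797],
       [-0.97114926, -0.12781621, -0.20132593],
       [ 0.19994598,  0.0236713 , -0.97952094]]), 't': array([-0.04241604,  0.63958711,  1.02114905])}
```

View pics/scene0.png

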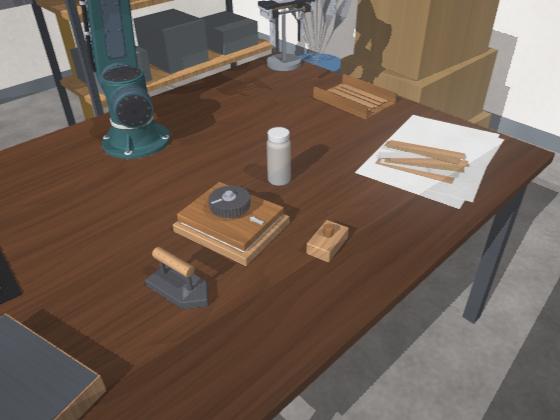

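View pics/top0.png

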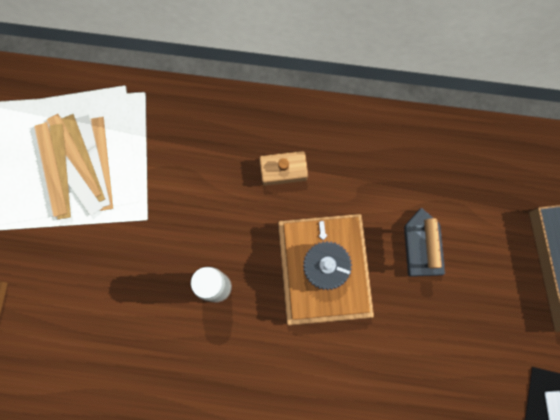

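The press is at about (327,268) in the top view, with the pointer up at (322,230) and the index line pointing right from the post towards (348,271). The tumbler is at (211,285), the block at (284,167) and the iron at (425,243).

```bash
cat > h.py <<'E'
import numpy as np,cv2
def unproj(u,v,z,c):
    K,R,t=c['mtx'],c['R'],c['t']
    return lambda d: R.T@(d*np.linalg.inv(K)@[u,v,1]-t)
def onplane(u,v,z,c):
    K,R,t=c['mtx'],c['R'],c['t']
    o=-R.T@t; r=R.T@np.linalg.inv(K)@np.array([u,v,1.])
    return o+r*(z-o[2])/r[2]
def proj(X,c):
    p=c['mtx']@(c['R']@np.asarray(X)+c['t']); return p[:2]/p[2]
E
python3 - <<'E'
from h import *
im=cv2.imread("pics/top0.png"); d=np.load("pics/top0.npy"); c=np.load("pics/topcam.npz")
K,R,t=c['mtx'],c['R'],c['t']
v,u=np.mgrid[0:420,0:560]
P=(np.stack([(u-K[0,2])/K[0,0]*d,(v-K[1,2])/K[1,1]*d,d],-1)-t)@R
np.save("pics/P.npy",P)
def reg(u0,u1,v0,v1,zl,zh):
    Q=P[v0:v1,u0:u1].reshape(-1,3); return Q[(Q[:,2]>zl)&(Q[:,2]<zh)]
q=reg(295,360,235,300,0.082,0.104); print("nut",len(q),q.mean(0),q.min(0),q.max(0), np.median(q[:,2]))
(x,y),r=cv2.minEnclosingCircle(q[:,:2].astype(np.float32));print(x,y,r)
q=reg(270,385,200,335,0.015,0.075); print("platen",cv2.minAreaRect(q[:,:2].astype(np.float32)),q[:,2].max(),np.median(q[:,2]))
q=reg(180,245,255,320,0.02,0.2);print("tum",q.min(0),q.max(0))
q=reg(395,455,200,285,0.02,0.2);print("iron",q.min(0),q.max(0))
q=reg(250,320,140,195,0.02,0.2);print("blk",q.min(0),q.max(0))
for n,p,z in [("post",(328,265),.108),("tip",(323,240),.066),("tail",(322,222),.066),("mark_out",(348,271),.094)]: print(n,onplane(*p,z,c))
cv2.imwrite("pics/crop.png",cv2.resize(im[205:335,265:395],None,fx=4.5,fy=4.5,interpolation=cv2.INTER_CUBIC))
E
```

```text
nut 1736 [ 0.53356002 -0.05501678  0.09360456] [ 0.48609011 -0.1035501   0.08247866] [ 0.5817448  -0.00711503  0.10331305] 0.09358941938052422
0.5343265533447266 -0.0553438737988472 0.04860787093639374
platen ((0.5344369411468506, -0.05547332018613815), (0.22011080384254456, 0.1802411675453186), 12.633233070373535) 0.07495485549921084 0.05382777996214751
tum [0.43450572 0.13752534 0.02021961] [0.49807788 0.19669139 0.15495477]
iron [ 0.54328834 -0.30765613  0.02000011] [ 0.69063897 -0.21969898  0.09519459]
blk [0.70170323 0.0060715  0.02053564] [0.78282689 0.11544398 0.06454661]
post [ 0.53206558 -0.05626991  0.108     ]
tip [ 0.58632918 -0.04316435  0.066     ]
tail [ 0.62345986 -0.03675303  0.066     ]
mark_out [ 0.52692885 -0.09789319  0.094     ]
```

View pics/crop.png

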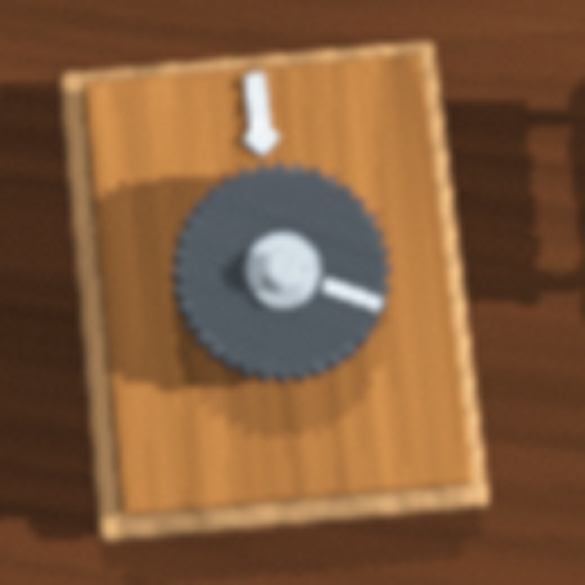

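```bash
cat >> h.py <<'E'
C=np.array([0.534,-0.0555])
def inc(o,xyz,yawdeg):
    yaw=o['ee_rot'][2]; d=np.asarray(xyz)-o['tool_pos']
    tx=np.array([np.cos(yaw),np.sin(yaw),0]); ty=np.array([np.sin(yaw),-np.cos(yaw),0])
    dy=(yawdeg-np.degrees(yaw)+180)%360-180
    return np.round([d@tx/.1,d@ty/.1,-d[2]/.1,0,0,-dy/90],3)
def at(rho,phi): p=np.radians(phi); return C+rho*np.array([np.cos(p),np.sin(p)])
def st(o): print('t %.2f'%o['time'],o['tool_pos'].round(4),np.degrees(o['ee_rot']).round(2),'F',o['wrist_force'].round(2),'w %.4f'%o['width'],'q',o['joint_positions'].round(3))
E
python3 - <<'E'
from h import *
from bench import robot
o=robot.get_obs(); st(o)
p=at(.12,115); print(p, inc(o,[*p,.40],110))
E
```

```text
t 0.10 [0.1279 0.5348 0.4036] [-1.7989e+02 -1.0000e-02  1.6655e+02] F [ 0.67 -0.75 -0.11] w 0.0937 q [ 1.233  0.088  1.372 -0.     1.684 -0.103]
[0.48328581 0.05325693] [-4.576 -3.857  0.036  0.     0.     0.628]
```

Emit:
move_arm(increments=[[[0,-0.2,-0.17,0,0,0,0],[0,-0.5,-0.42,0,0,0,0],[0,-0.8,-0.68,0,0,0,0],[0,-1,-0.84,0,0,0,0]]])

```text
time: 0.43
tool_pos: [0.2066, 0.4279, 0.4041]
ee_rot: [-3.14, 0.001, 2.906]
wrist_force: [-0.4, 0.6, -0.5]
width: 0.0707
```

Emit:
move_arm(increments=[[[0,-0.33,-0.28,0,0,0,0],[0,-0.66,-0.56,0,0,0,0],[0,-1,-0.84,0,0,0,0]]])

```text
time: 0.68
tool_pos: [0.2804, 0.3278, 0.4042]
ee_rot: [-3.141, -0.0, 2.908]
wrist_force: [-0.2, -0.0, -0.2]
width: 0.0508
```

Emit:
move_arm(increments=[[[0,-0.33,-0.28,0,0,0,0],[0,-0.66,-0.56,0,0,0,0],[0,-1,-0.84,0,0,0,0]]])

```text
time: 0.93
tool_pos: [0.3548, 0.2271, 0.4044]
ee_rot: [3.141, -0.0, 2.907]
wrist_force: [1.9, 0.3, -1.2]
width: 0.0306
```

Emit:
move_arm(increments=[[[0,-0.33,-0.28,0,0,0,0.07],[0,-0.66,-0.56,0,0,0,0.14],[0,-1,-0.84,0,0,0,0.21],[0,-1,-0.84,0,0,0,0.28],[0,-1,-0.84,0,0,0,0.35],[0,-1,-0.84,0,0,0,0.42],[0,-1,-0.84,0,0,0,0.49],[0,-1,-0.84,0,0,0,0.56]]])

```text
time: 1.6
tool_pos: [0.4321, 0.1237, 0.4041]
ee_rot: [-3.14, -0.001, 2.021]
wrist_force: [0.2, -0.2, -0.1]
width: 0.0002
```

```bash
python3 - <<'E'
from h import *
from bench import robot
o=robot.get_obs(); st(o)
p=at(.12,115); print(p, inc(o,[*p,.35],70))
E
```

```text
t 1.60 [0.4321 0.1237 0.4041] [-1.7993e+02 -3.0000e-02  1.1580e+02] F [ 0.24 -0.21 -0.09] w 0.0002 q [ 0.153 -0.139  1.593  0.     1.689 -0.298]
[0.48328581 0.05325693] [-0.857  0.154  0.541  0.     0.     0.509]
```

Emit:
move_arm(increments=[[[0,-0.3,0.05,0.15,0,0,0.07],[0,-0.6,0.1,0.3,0,0,0.14],[0,-0.86,0.15,0.4,0,0,0.21],[0,-0.86,0.15,0.5,0,0,0.28],[0,-0.86,0.15,0.5,0,0,0.35],[0,-0.86,0.15,0.5,0,0,0.42],[0,-0.86,0.15,0.5,0,0,0.49],[0,-0.86,0.15,0.5,0,0,0.56]]])

```text
time: 2.27
tool_pos: [0.4833, 0.0533, 0.3539]
ee_rot: [-3.14, 0.001, 1.142]
wrist_force: [0.8, 0.8, -0.1]
width: 0.0006
```

Emit:
move_arm(increments=[[[0,0,0,0,0,0,0.07],[0,0,0,0,0,0,0.14],[0,0,0,0,0,0,0.21],[0,0,0,0,0,0,0.28],[0,0,0,0,0,0,0.35],[0,0,0,0,0,0,0.42],[0,0,0,0,0,0,0.49],[0,0,0,0,0,0,0.56]]])

```text
time: 2.93
tool_pos: [0.4833, 0.0534, 0.3541]
ee_rot: [-3.141, 0.001, 0.262]
wrist_force: [0.1, -0.2, 0.1]
width: 0.0005
```

```bash
python3 - <<'E'
from h import *
from bench import robot
o=robot.get_obs(); st(o)
p=at(.12,115); print(p, inc(o,[*p,.35],-20))
c=robot.camera_params("wrist"); im,d=robot.snapshot("wrist"); cv2.imwrite("pics/w1.png",im[:,:,::-1]); np.save("pics/w1.npy",d); np.savez("pics/w1cam.npz",mtx=c['mtx'],R=c['R'],t=c['t'])
print("cam pos",-c['R'].T@c['t'])
E
```

```text
t 2.93 [0.4833 0.0534 0.3541] [-1.7997e+02  6.0000e-02  1.5030e+01] F [ 0.12 -0.24  0.08] w 0.0005 q [-0.007 -0.039  1.6    0.     1.582  1.302]
[0.48328581 0.05325693] [-0.     0.002  0.041  0.     0.     0.389]
cam pos [0.55156938 0.07104771 0.3316737 ]
```

View pics/w1.png

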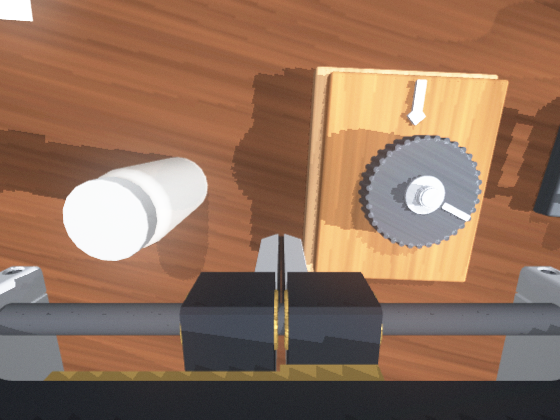

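The wrist view shows the nut at (421,191) with its line pointing to (469,216), the pointer tip at (416,124), the tumbler at left, and the shut, tapering fingertips at (257-308, 235-272).

```bash
python3 - <<'E'
from h import *
c=np.load("pics/w1cam.npz"); d=np.load("pics/w1.npy");K,R,t=c['mtx'],c['R'],c['t']
v,u=np.mgrid[0:420,0:560]
P=(np.stack([(u-K[0,2])/K[0,0]*d,(v-K[1,2])/K[1,1]*d,d],-1)-t)@R
yaw=np.radians(15.03);q=P-np.array([.4833,.0534,.3541])
T=np.stack([q[...,0]*np.cos(yaw)+q[...,1]*np.sin(yaw),q[...,0]*np.sin(yaw)-q[...,1]*np.cos(yaw),-q[...,2]],-1)
for r in range(232,275,4):
    for cc in (258,262,268,275,280,284,290,298,304):
        x=T[r,cc]*1000
        if x[2]<215: print(r,cc,x.round(1))
# nut estimate
Q=P[120:260,350:495].reshape(-1,3);Q=Q[(Q[:,2]>.085)&(Q[:,2]<.098)];print(cv2.minEnclosingCircle(Q[:,:2].astype(np.float32)),np.median(Q[:,2]))
m1=onplane(469,216,.096,c);m0=onplane(443,206,.096,c);pt=onplane(416,125,.059,c);pb=onplane(421,81,.059,c);print(m0,m1,pt,pb)
cc=np.array(cv2.minEnclosingCircle(Q[:,:2].astype(np.float32))[0])
for p in (m0,m1,pt,pb): e=p[:2]-cc; print(np.degrees(np.arctan2(e[1],e[0])),np.hypot(*e))
E
```

```text
236 275 [  8.1  -3.  197.7]
236 284 [  7.9   2.7 198.1]
236 290 [  8.6   6.5 196.2]
240 262 [  8.  -10.8 190.6]
240 268 [  8.3  -7.1 189.7]
240 275 [  8.4  -2.9 189.7]
240 280 [  7.1   0.2 193.1]
240 284 [  8.3   2.6 189.9]
240 290 [  7.9   6.3 190.8]
240 298 [  8.   11.2 190.5]
244 262 [  8.  -10.4 183.8]
244 268 [  8.6  -6.8 182.5]
244 275 [  8.2  -2.7 183.5]
244 280 [  6.2   0.2 188.5]
244 284 [  8.2   2.6 183.3]
244 290 [  8.2   6.1 183.5]
244 298 [  8.4  10.7 182.8]
248 262 [  8.2 -10.  177.3]
248 268 [  8.1  -6.6 177.4]
248 275 [  7.7  -2.6 178.4]
248 280 [  6.6   0.2 181. ]
248 284 [  7.6   2.5 178.7]
248 290 [  8.3   5.9 177. ]
248 298 [  8.3  10.4 176.9]
252 258 [  7.8 -11.9 172.4]
252 262 [  8.5  -9.6 170.7]
252 268 [  8.4  -6.3 171. ]
252 275 [  8.4  -2.5 171. ]
252 280 [  6.2   0.2 176.1]
252 284 [  8.2   2.4 171.3]
252 290 [  8.3   5.7 171.1]
252 298 [  8.1  10.1 171.6]
256 258 [  8.2 -11.4 166. ]
256 262 [  8.6  -9.2 165. ]
256 268 [  8.3  -6.1 165.7]
256 275 [  8.2  -2.4 166. ]
256 280 [  7.2   0.2 168.2]
256 284 [  8.1   2.4 166.1]
256 290 [  8.5   5.5 165.3]
256 298 
[... 701 characters left out ...]
.1   5.1 151.9]
268 298 [  8.    9.  151.9]
268 304 [  8.3  11.8 151.4]
272 258 [32.  -5.9 99.8]
272 262 [32.2 -4.7 99.2]
272 268 [32.7 -3.  98.2]
272 275 [  8.7  -2.  146.4]
272 280 [  7.3   0.3 149.1]
272 284 [  6.4   2.2 150.9]
272 290 [32.7  3.3 98.2]
272 298 [32.8  5.5 98.1]
272 304 [32.4  7.3 98.7]
((0.5354713201522827, -0.05636722221970558), 0.0491800457239151) 0.09185178381719514
[ 0.53085618 -0.07411072  0.096     ] [ 0.52847491 -0.09854982  0.096     ] [ 0.5909554  -0.04411841  0.059     ] [ 0.62638828 -0.03473756  0.059     ]
-104.57974235472952 0.01833387658681183
-99.41735166102677 0.042758869252336164
12.449088145303664 0.056820034496940876
13.38221853662221 0.09345445586512689
```

```bash
sed -i 's/^C=.*/C=np.array([0.5347,-0.056])/' h.py; python3 - <<'E'
from h import *
from bench import robot
o=robot.get_obs(); 
print(inc(o,[*at(.085,115),.271],-20))
E
```

```text
[0.067 0.352 0.831 0.    0.    0.387]
```

Emit:
move_arm(increments=[[[0,0.07,0.35,0.1,0,0,0.07],[0,0.07,0.35,0.2,0,0,0.14],[0,0.07,0.35,0.35,0,0,0.21],[0,0.07,0.35,0.5,0,0,0.28],[0,0.07,0.35,0.65,0,0,0.35],[0,0.07,0.35,0.75,0,0,0.387],[0,0.07,0.35,0.83,0,0,0.387],[0,0.07,0.35,0.83,0,0,0.387]]])

```text
time: 3.65
tool_pos: [0.4987, 0.0216, 0.2693]
ee_rot: [3.14, 0.004, -0.337]
wrist_force: [-0.2, -0.0, -1.3]
width: 0.0005
```

```bash
python3 - <<'E'
from h import *
from bench import robot
o=robot.get_obs(); st(o)
print(inc(o,[*at(.0615,115),.271],-20))
E
```

```text
t 3.65 [0.4987 0.0216 0.2693] [179.94   0.25 -19.31] F [-0.22 -0.03 -1.3 ] w 0.0005 q [-0.07   0.044  1.69   0.     1.412  1.837]
[ 0.167  0.173 -0.017  0.     0.     0.008]
```

Emit:
move_arm(increments=[[[0,0.06,0.06,0,0,0,0],[0,0.11,0.11,0,0,0,0],[0,0.14,0.14,0,0,0,0],[0,0.155,0.155,0,0,0,0],[0,0.165,0.165,0,0,0,0],[0,0.165,0.165,0,0,0,0]]])

```text
time: 4.15
tool_pos: [0.5096, 0.001, 0.2726]
ee_rot: [-3.138, 0.001, -0.34]
wrist_force: [-1.4, 3.9, 3.6]
width: 0.0005
```

```bash
python3 - <<'E'
from h import *
from bench import robot
o=robot.get_obs(); st(o); print(np.hypot(*(o['tool_pos'][:2]-C)))
print(inc(o,[*at(.06,115),.271],-20))
E
```

```text
t 4.15 [0.5096 0.001  0.2726] [-1.7981e+02  6.0000e-02 -1.9470e+01] F [-1.41  3.86  3.56] w 0.0005 q [-0.11   0.063  1.663  0.003  1.416  1.8  ]
0.06230220830381657
[0.007 0.026 0.016 0.    0.    0.006]
```

Emit:
move_arm(increments=[[[0,-0.033,0.051,0,0,0,-0.0625],[0,-0.069,0.099,0,0,0,-0.125],[0,-0.1,0.151,0,0,0,-0.1875],[0,-0.125,0.205,0,0,0,-0.25],[0,-0.145,0.261,0,0,0,-0.3125],[0,-0.16,0.319,0,0,0,-0.375],[0,-0.169,0.378,0,0,0,-0.4375],[0,-0.172,0.438,0,0,0,-0.5]]])

```text
time: 4.82
tool_pos: [0.4776, -0.0347, 0.2724]
ee_rot: [-3.139, 0.002, 0.451]
wrist_force: [-5.2, 2.4, 4.5]
width: 0.0004
```

```bash
cat > s.py <<'E'
from h import *
from bench import robot
import sys
o=robot.get_obs(); st(o); e=o['tool_pos'][:2]-C; print(np.hypot(*e),np.degrees(np.arctan2(e[1],e[0])))
if len(sys.argv)>1:
    for n in sys.argv[2:]:
        im,d=robot.snapshot(n); cv2.imwrite(f"pics/{n}_{sys.argv[1]}.png",im[:,:,::-1])
        if n=="wrist":
            c=robot.camera_params(n); np.savez(f"pics/{n}_{sys.argv[1]}.npz",mtx=c['mtx'],R=c['R'],t=c['t'],d=d)
        else: cv2.imwrite(f"pics/{n}_{sys.argv[1]}c.png",cv2.resize(im[205:335,265:395,::-1],None,fx=4.5,fy=4.5,interpolation=cv2.INTER_CUBIC))
E
python3 s.py a wrist
```

```text
t 4.82 [ 0.4776 -0.0347  0.2724] [-1.7983e+02  1.2000e-01  2.5850e+01] F [-5.19  2.41  4.52] w 0.0004 q [-1.910e-01 -4.000e-03  1.732e+00  1.000e-03  1.417e+00  9.280e-01]
0.06092220762425595 159.5300452890505
```

View pics/wrist_a.png

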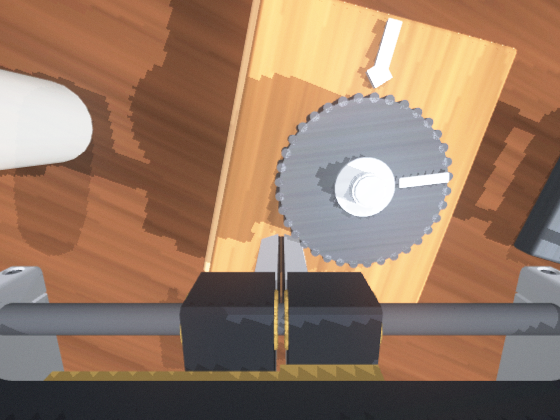

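The nut, seen at about (365,182), has its line running from (402,183) to (449,178), and the pointer tip is at (378,86). Next I measure how far the nut turned.

```bash
cat > m.py <<'E'
from h import *
import sys
# usage: file(npz) x0 y0 x1 y1 px py turnsguess
f=sys.argv[1]; u=list(map(float,sys.argv[2:8])); rise=float(sys.argv[8])
c=np.load(f)
a=onplane(u[0],u[1],.092+.002+rise,c)[:2]; b=onplane(u[2],u[3],.094+rise,c)[:2]; p=onplane(u[4],u[5],.055+rise,c)[:2]
deg=lambda e: np.degrees(np.arctan2(e[1],e[0]))
print("line dir",deg(b-a),"radial",deg(b-C),"len",np.hypot(*(b-a)),"r",np.hypot(*(b-C)),"ptr",deg(p-C),np.hypot(*(p-C)))
E
python3 m.py pics/wrist_a.npz 402 183 449 178 378 86 .003
```

```text
line dir -57.786116315467964 radial -57.26173079674436 len 0.02451853800344257 r 0.045290202883394116 ptr 10.05260401420246 0.05828555465005061
```

It tracks: the line went from −100° to −57.5°, with about 5 N of contact force. I'll keep sweeping.

Emit:
move_arm(increments=[[[0,-0.04,0.044,0,0,0,-0.0625],[0,-0.076,0.092,0,0,0,-0.125],[0,-0.107,0.144,0,0,0,-0.1875],[0,-0.132,0.198,0,0,0,-0.25],[0,-0.152,0.254,0,0,0,-0.3125],[0,-0.167,0.312,0,0,0,-0.375],[0,-0.176,0.371,0,0,0,-0.4375],[0,-0.178,0.431,0,0,0,-0.5]]])

```text
time: 5.53
tool_pos: [0.4803, -0.0826, 0.2721]
ee_rot: [-3.139, 0.003, 1.236]
wrist_force: [-4.2, -0.8, 4.1]
width: -0.0
```

```bash
python3 s.py b wrist
```

```text
t 5.53 [ 0.4803 -0.0826  0.2721] [-179.84    0.18   70.8 ] F [-4.2  -0.85  4.1 ] w -0.0000 q [-0.286  0.015  1.714 -0.003  1.416  0.05 ]
0.06057587947418465 -153.9981022712093
```

View pics/wrist_b.png

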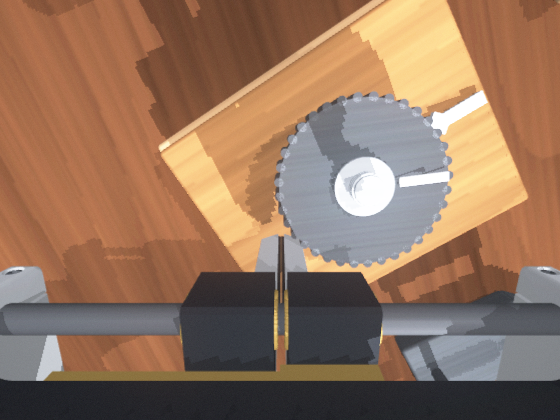

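The line stays put in the hand's view (400,182 to 449,177), so the nut is turning one-to-one with the hand. I'll run three more 45° calls.

Emit:
move_arm(increments=[[[0,-0.04,0.044,0,0,0,-0.0625],[0,-0.076,0.092,0,0,0,-0.125],[0,-0.107,0.144,0,0,0,-0.1875],[0,-0.132,0.198,0,0,0,-0.25],[0,-0.152,0.254,0,0,0,-0.3125],[0,-0.167,0.312,0,0,0,-0.375],[0,-0.176,0.371,0,0,0,-0.4375],[0,-0.178,0.431,0,0,0,-0.5]]])

```text
time: 6.25
tool_pos: [0.5158, -0.1144, 0.2724]
ee_rot: [-3.139, 0.004, 2.021]
wrist_force: [-2.7, -3.1, 1.0]
width: 0.0007
```

Emit:
move_arm(increments=[[[0,-0.04,0.044,0,0,0,-0.0625],[0,-0.076,0.092,0,0,0,-0.125],[0,-0.107,0.144,0,0,0,-0.1875],[0,-0.132,0.198,0,0,0,-0.25],[0,-0.152,0.254,0,0,0,-0.3125],[0,-0.167,0.312,0,0,0,-0.375],[0,-0.176,0.371,0,0,0,-0.4375],[0,-0.178,0.431,0,0,0,-0.5]]])

```text
time: 6.92
tool_pos: [0.5632, -0.1118, 0.2728]
ee_rot: [-3.138, 0.004, 2.806]
wrist_force: [0.5, -3.8, 1.0]
width: 0.0004
```

Emit:
move_arm(increments=[[[0,-0.04,0.044,0,0,0,-0.0625],[0,-0.076,0.092,0,0,0,-0.125],[0,-0.107,0.144,0,0,0,-0.1875],[0,-0.132,0.198,0,0,0,-0.25],[0,-0.152,0.254,0,0,0,-0.3125],[0,-0.167,0.312,0,0,0,-0.375],[0,-0.176,0.371,0,0,0,-0.4375],[0,-0.178,0.431,0,0,0,-0.5]]])

```text
time: 7.58
tool_pos: [0.5949, -0.0765, 0.2733]
ee_rot: [-3.136, 0.004, -2.692]
wrist_force: [2.8, -2.0, 1.1]
width: 0.0006
```

```bash
python3 s.py c wrist
```

```text
t 7.58 [ 0.5949 -0.0765  0.2733] [-179.69    0.22 -154.22] F [ 2.76 -2.04  1.11] w 0.0006 q [-2.220e-01  2.540e-01  1.442e+00 -2.000e-03  1.439e+00 -2.243e+00]
0.06362631098080333 -18.82660957679333
```

View pics/wrist_c.png

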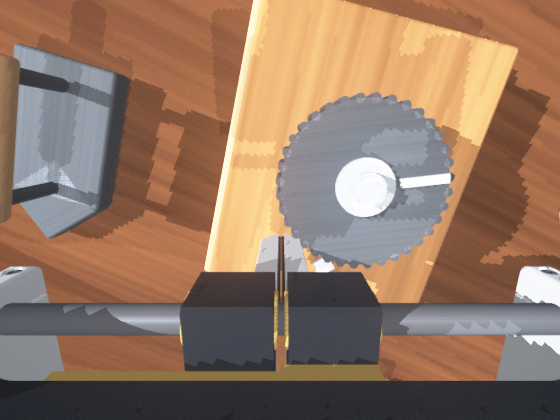

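Emit:
move_arm(increments=[[[0,-0.05,-0.05,0,0,0,0],[0,-0.12,-0.12,0,0,0,0],[0,-0.17,-0.17,-0.1,0,0,0],[0,-0.17,-0.17,-0.3,0,0,0.06],[0,-0.17,-0.17,-0.5,0,0,0.13],[0,-0.17,-0.17,-0.6,0,0,0.21],[0,-0.17,-0.17,-0.65,0,0,0.29],[0,-0.17,-0.17,-0.65,0,0,0.37]]])

```text
time: 8.3
tool_pos: [0.6166, -0.0842, 0.3386]
ee_rot: [-3.141, 0.002, 2.999]
wrist_force: [0.1, 0.4, -1.5]
width: 0.0003
```

```bash
python3 - <<'E'
from h import *
from scipy.optimize import least_squares
P=np.array([(.4776,-.0347),(.4803,-.0826),(.5158,-.1144),(.5632,-.1118),(.5949,-.0765)])
r=least_squares(lambda p:np.hypot(*(P-p[:2]).T)-p[2],[.535,-.056,.06]);print(r.x,r.fun)
from bench import robot
o=robot.get_obs();st(o); print(inc(o,[*at(.12,95),.34],100))
E
```

```text
[ 0.53630373 -0.05559202  0.06225854] [ 5.20064496e-05 -8.25946837e-05  2.13165485e-05  5.31387814e-05
 -4.38663703e-05]
t 8.30 [ 0.6166 -0.0842  0.3386] [-1.7998e+02  1.4000e-01  1.7181e+02] F [ 0.12  0.35 -1.52] w 0.0003 q [-0.227  0.267  1.293 -0.     1.579 -1.655]
[ 1.125  1.331 -0.014  0.     0.     0.798]
```

Emit:
move_arm(increments=[[[0,0.2,0.23,0,0,0,0.07],[0,0.4,0.46,0,0,0,0.14],[0,0.6,0.69,0,0,0,0.22],[0,0.8,0.85,0,0,0,0.29],[0,0.9,1,0,0,0,0.37],[0,0.9,1,0,0,0,0.45],[0,0.9,1,0,0,0,0.53],[0,0.9,1,0,0,0,0.6]]])

```text
time: 8.97
tool_pos: [0.5402, 0.0276, 0.3366]
ee_rot: [-3.141, -0.0, 2.057]
wrist_force: [0.0, -0.1, -0.0]
width: 0.0003
```

Emit:
move_arm(increments=[[[0,0,0,0,0,0,0.08],[0,0,0,0,0,0,0.16],[0,0,0,0,0,0,0.24],[0,0,0,0,0,0,0.32],[0,0,0,0,0,0,0.4],[0,0,0,0,0,0,0.48],[0,0,0,0,0,0,0.56],[0,0,0,0,0,0,0.64]]])

```text
time: 9.63
tool_pos: [0.5404, 0.027, 0.3363]
ee_rot: [-3.14, 0.001, 1.056]
wrist_force: [-0.3, 0.0, -0.2]
width: 0.0003
```

Emit:
move_arm(increments=[[[0,0,0,0,0,0,0.08],[0,0,0,0,0,0,0.16],[0,0,0,0,0,0,0.24],[0,0,0,0,0,0,0.32],[0,0,0,0,0,0,0.4],[0,0,0,0,0,0,0.48],[0,0,0,0,0,0,0.56],[0,0,0,0,0,0,0.64]]])

```text
time: 10.3
tool_pos: [0.5404, 0.027, 0.3363]
ee_rot: [3.142, 0.001, 0.056]
wrist_force: [-0.6, 0.3, -0.2]
width: 0.0006
```

```bash
sed -i 's/^C=.*/C=np.array([0.5362,-0.0557])/' h.py; python3 s.py d wrist; python3 - <<'E'
from h import *
from bench import robot
o=robot.get_obs(); print(inc(o,[*at(.085,95),.273],-40))
E
```

```text
t 10.30 [0.5404 0.027  0.3363] [1.80e+02 8.00e-02 3.21e+00] F [-0.61  0.27 -0.23] w 0.0006 q [-0.055  0.091  1.502 -0.     1.55   1.46 ]
0.08280860278479583 87.05880552600415
[-0.115 -0.026  0.633  0.     0.     0.478]
```

View pics/wrist_d.png

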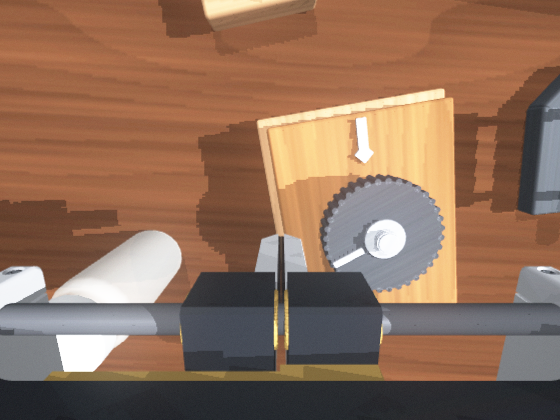

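The line now runs from (363,250) to (334,266), and the pointer tip is at (363,163).

```bash
python3 m.py pics/wrist_d.npz 363 250 334 266 363 163 .004
```

```text
line dir 124.6098156103065 radial 124.05032671295791 len 0.026249934192491067 r 0.04502168693658997 ptr 13.318994695074784 0.056139098173260384
```

Emit:
move_arm(increments=[[[0,-0.06,-0.02,0.08,0,0,0.07],[0,-0.115,-0.03,0.16,0,0,0.14],[0,-0.115,-0.03,0.25,0,0,0.22],[0,-0.115,-0.03,0.35,0,0,0.29],[0,-0.115,-0.03,0.45,0,0,0.36],[0,-0.115,-0.03,0.55,0,0,0.43],[0,-0.115,-0.03,0.63,0,0,0.48],[0,-0.115,-0.03,0.63,0,0,0.48]]])

```text
time: 11.02
tool_pos: [0.5281, 0.0294, 0.2714]
ee_rot: [3.138, 0.004, -0.69]
wrist_force: [-0.6, -0.5, -0.4]
width: 0.0004
```

```bash
python3 s.py; python3 - <<'E'
from h import *
from bench import robot
o=robot.get_obs(); print(inc(o,[*at(.0615,95),.273],-40))
E
```

```text
t 11.02 [0.5281 0.0294 0.2714] [179.82   0.23 -39.51] F [-0.65 -0.48 -0.42] w 0.0004 q [-0.052  0.108  1.617 -0.     1.422  2.209]
0.08550847026754496 95.44607072310093
[ 0.173  0.167 -0.016  0.     0.     0.005]
```

Emit:
move_arm(increments=[[[0,0.06,0.06,0,0,0,0],[0,0.11,0.11,0,0,0,0],[0,0.14,0.14,0,0,0,0],[0,0.155,0.155,0,0,0,0],[0,0.165,0.165,0,0,0,0],[0,0.17,0.17,0,0,0,0],[0,0.17,0.17,0,0,0,0]]])

```text
time: 11.6
tool_pos: [0.531, 0.0059, 0.2739]
ee_rot: [-3.141, 0.0, -0.689]
wrist_force: [-0.9, 0.6, 0.7]
width: 0.0003
```

```bash
python3 s.py
```

```text
t 11.60 [0.531  0.0059 0.2739] [-1.7997e+02  1.0000e-02 -3.9450e+01] F [-0.89  0.6   0.69] w 0.0003 q [-9.600e-02  1.090e-01  1.611e+00  1.000e-03  1.422e+00  2.163e+00]
0.061778090300155686 94.80188312428345
```

Emit:
move_arm(increments=[[[0,-0.035,0.049,0,0,0,-0.0625],[0,-0.07,0.098,0,0,0,-0.125],[0,-0.1,0.151,0,0,0,-0.1875],[0,-0.125,0.205,0,0,0,-0.25],[0,-0.145,0.261,0,0,0,-0.3125],[0,-0.16,0.319,0,0,0,-0.375],[0,-0.169,0.378,0,0,0,-0.4375],[0,-0.172,0.438,0,0,0,-0.5]]])

```text
time: 12.27
tool_pos: [0.4896, -0.0166, 0.2741]
ee_rot: [-3.14, -0.0, 0.103]
wrist_force: [-1.2, 1.7, 1.7]
width: 0.0005
```

```bash
python3 s.py e wrist
```

```text
t 12.27 [ 0.4896 -0.0166  0.2741] [-1.7994e+02 -1.0000e-02  5.8800e+00] F [-1.17  1.74  1.7 ] w 0.0005 q [-1.500e-01  1.800e-02  1.706e+00  1.000e-03  1.417e+00  1.318e+00]
0.060877944401824105 140.0104558924585
```

View pics/wrist_e.png

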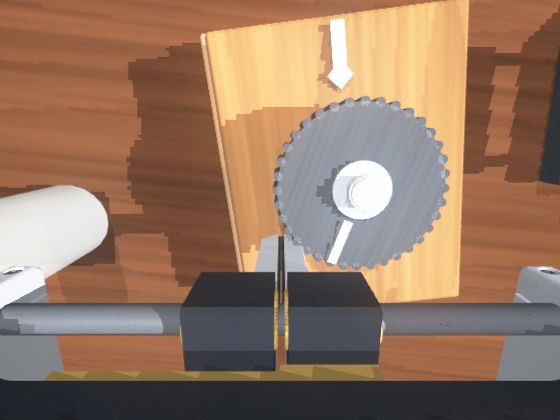

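The line is at (347,222) to (333,262), so the nut is turning. I'll measure it.

```bash
python3 m.py pics/wrist_e.npz 347 222 333 262 340 88 .0045
```

```text
line dir 170.4002588788572 radial 169.36980209476732 len 0.02461407273117973 r 0.044121819502331384 ptr 12.04107954803078 0.055841577194868985
```

Emit:
move_arm(increments=[[[0,-0.04,0.044,0,0,0,-0.0625],[0,-0.076,0.092,0,0,0,-0.125],[0,-0.107,0.144,0,0,0,-0.1875],[0,-0.132,0.198,0,0,0,-0.25],[0,-0.152,0.254,0,0,0,-0.3125],[0,-0.167,0.312,0,0,0,-0.375],[0,-0.176,0.371,0,0,0,-0.4375],[0,-0.178,0.431,0,0,0,-0.5]]])

```text
time: 12.98
tool_pos: [0.476, -0.0618, 0.2738]
ee_rot: [-3.141, 0.001, 0.885]
wrist_force: [-2.1, -0.0, 1.3]
width: 0.0004
```

Emit:
move_arm(increments=[[[0,-0.04,0.044,0,0,0,-0.0625],[0,-0.076,0.092,0,0,0,-0.125],[0,-0.107,0.144,0,0,0,-0.1875],[0,-0.132,0.198,0,0,0,-0.25],[0,-0.152,0.254,0,0,0,-0.3125],[0,-0.167,0.312,0,0,0,-0.375],[0,-0.176,0.371,0,0,0,-0.4375],[0,-0.178,0.431,0,0,0,-0.5]]])

```text
time: 13.65
tool_pos: [0.4984, -0.1032, 0.2736]
ee_rot: [-3.141, 0.001, 1.67]
wrist_force: [-1.1, -0.4, 1.3]
width: 0.0004
```

```bash
python3 s.py f wrist
```

```text
t 13.65 [ 0.4984 -0.1032  0.2736] [-1.7995e+02  6.0000e-02  9.5700e+01] F [-1.13 -0.41  1.29] w 0.0004 q [-3.150e-01  6.100e-02  1.663e+00 -1.000e-03  1.418e+00 -4.150e-01]
0.06072252953329186 -128.50649908612212
```

View pics/wrist_f.png

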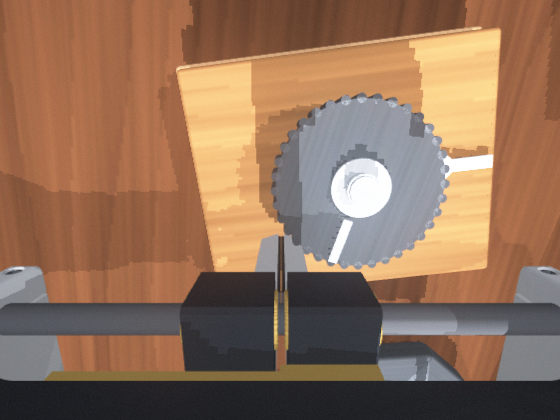

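The line still holds steady in the hand's view at (347,222) to (333,262). About 113° remain.

Emit:
move_arm(increments=[[[0,-0.036,0.048,0,0,0,-0.0625],[0,-0.072,0.096,0,0,0,-0.125],[0,-0.103,0.148,0,0,0,-0.1875],[0,-0.128,0.202,0,0,0,-0.25],[0,-0.148,0.258,0,0,0,-0.3125],[0,-0.163,0.316,0,0,0,-0.375],[0,-0.172,0.375,0,0,0,-0.4375],[0,-0.174,0.435,0,0,0,-0.5]]])

```text
time: 14.37
tool_pos: [0.5435, -0.1162, 0.2737]
ee_rot: [-3.14, 0.001, 2.454]
wrist_force: [-0.1, -1.0, 0.8]
width: 0.0004
```

Emit:
move_arm(increments=[[[0,-0.04,0.044,0,0,0,-0.0625],[0,-0.076,0.092,0,0,0,-0.125],[0,-0.107,0.144,0,0,0,-0.1875],[0,-0.132,0.198,0,0,0,-0.25],[0,-0.152,0.254,0,0,0,-0.3125],[0,-0.167,0.312,0,0,0,-0.375],[0,-0.176,0.371,0,0,0,-0.4375],[0,-0.178,0.431,0,0,0,-0.5]]])

```text
time: 15.03
tool_pos: [0.5848, -0.0941, 0.2736]
ee_rot: [-3.14, -0.0, -3.044]
wrist_force: [-1.3, 0.3, 1.3]
width: 0.0008
```

```bash
python3 s.py g wrist
```

```text
t 15.03 [ 0.5848 -0.0941  0.2736] [-179.91   -0.   -174.4 ] F [-1.34  0.26  1.28] w 0.0008 q [-0.255  0.24   1.459 -0.002  1.442 -1.923]
0.06191179333466798 -38.30540330246612
```

View pics/wrist_g.png

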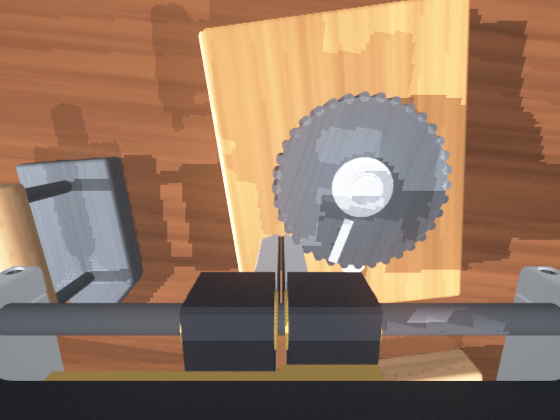

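The line is at (348,222) to (334,262), still moving with the hand.

```bash
python3 m.py pics/wrist_g.npz 348 222 334 262 340 270 .0055
```

```text
line dir -9.73873012286165 radial -11.923016496208511 len 0.02436875692943029 r 0.04425598841241295 ptr 4.701089635128104 0.06616450060917536
```

Emit:
move_arm(increments=[[[0,-0.04,0.044,0,0,0,-0.0625],[0,-0.076,0.092,0,0,0,-0.125],[0,-0.107,0.144,0,0,0,-0.1875],[0,-0.132,0.198,0,0,0,-0.25],[0,-0.132,0.198,0,0,0,-0.25]]])

```text
time: 15.5
tool_pos: [0.596, -0.0724, 0.2736]
ee_rot: [-3.141, 0.001, -2.654]
wrist_force: [-0.0, 0.3, 0.2]
width: 0.0
```

```bash
python3 s.py h wrist
```

```text
t 15.50 [ 0.596  -0.0724  0.2736] [-1.7997e+02  3.0000e-02 -1.5206e+02] F [-0.04  0.27  0.19] w 0.0000 q [-0.215  0.257  1.438 -0.     1.446 -2.274]
0.062065471195243936 -15.577620240578907
```

View pics/wrist_h.png

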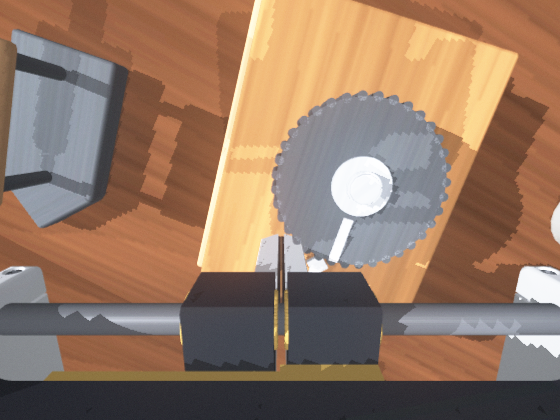

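The line is now close to the pointer tip (315,264). I'll back off radially, lift, and check from the other cameras.

Emit:
move_arm(increments=[[[0,-0.05,-0.05,0,0,0,0],[0,-0.12,-0.12,0,0,0,0],[0,-0.2,-0.2,-0.1,0,0,0],[0,-0.25,-0.25,-0.35,0,0,0.06],[0,-0.25,-0.25,-0.65,0,0,0.13],[0,-0.25,-0.25,-0.9,0,0,0.21],[0,-0.25,-0.25,-1,0,0,0.29],[0,-0.25,-0.25,-1,0,0,0.37]]])

```text
time: 16.22
tool_pos: [0.6302, -0.084, 0.3785]
ee_rot: [-3.14, 0.008, 3.041]
wrist_force: [-0.1, -0.7, 0.4]
width: 0.0003
```

```bash
python3 s.py i wrist top scene
```

```text
t 16.22 [ 0.6302 -0.084   0.3785] [-179.94    0.47  174.25] F [-0.08 -0.69  0.38] w 0.0003 q [-0.222  0.282  1.196 -0.     1.655 -1.692]
0.09819857704281201 -16.729716482173984
```

View pics/wrist_i.png

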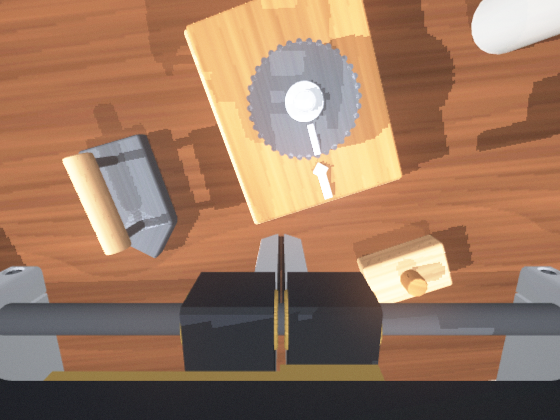

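View pics/top_i.png

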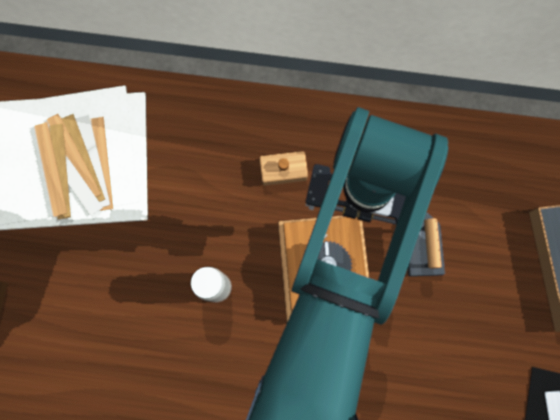

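The line now lies at (309,125) to (317,153), nearly aligned with the pointer's tip (319,162) and tail (328,197). The other objects have not moved.

```bash
python3 m.py pics/wrist_i.npz 309.5 125 317 153 319 163 .006; python3 - <<'E'
from h import *
c=np.load("pics/wrist_i.npz"); 
a=onplane(319,163,.061,c)-onplane(327.5,197,.061,c); print("ptr axis",np.degrees(np.arctan2(-a[1],-a[0])))
im=cv2.imread("pics/wrist_i.png")[70:220,220:380]; cv2.imwrite("pics/wi_c.png",cv2.resize(im,None,fx=3.75,fy=3.75,interpolation=cv2.INTER_CUBIC))
E
```

```text
line dir 10.909043557526429 radial 9.740058499585128 len 0.024051775517087357 r 0.04215294107529042 ptr 13.249288100655534 0.05599643817729383
ptr axis 9.92942864201875
```

View pics/wi_c.png

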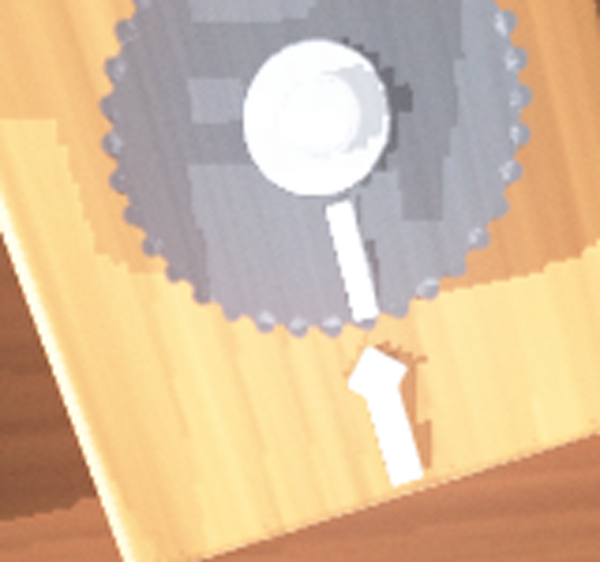

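Emit:
move_arm(increments=[[[0,0,0,-0.3,0,0,0],[0,0,0.2,-0.6,0,0,0],[0,0.1,0.5,-0.8,0,0,0],[0,0.2,0.8,-0.8,0,0,0],[0,0.3,1,-0.8,0,0,0],[0,0.3,1,-0.8,0,0,0]]])

```text
time: 16.87
tool_pos: [0.6076, 0.0224, 0.4539]
ee_rot: [3.14, -0.001, 3.058]
wrist_force: [-0.1, -0.5, 0.9]
width: 0.0007
```

Emit:
move_arm(increments=[[[0,0,0.3,0,0,0,0],[0,0,0.6,0,0,0,0],[0,0,1,0,0,0,0]]])

```text
time: 17.12
tool_pos: [0.618, 0.1173, 0.4525]
ee_rot: [-3.14, -0.001, 3.049]
wrist_force: [1.3, 0.4, -0.4]
width: 0.0007
```

Emit:
move_arm(increments=[[[0,0,0.3,0,0,0,0],[0,0,0.6,0,0,0,0],[0,0,1,0,0,0,0],[0,0,1,0,0,0,0]]])

```text
time: 17.45
tool_pos: [0.6267, 0.2235, 0.4509]
ee_rot: [3.139, -0.004, 3.06]
wrist_force: [-0.6, -0.2, -0.4]
width: 0.001
```

```bash
python3 s.py j top scene
```

```text
t 17.45 [0.6267 0.2235 0.4509] [179.88  -0.21 175.3 ] F [-0.56 -0.15 -0.44] w 0.0010 q [ 0.257  0.351  0.966  0.003  1.828 -1.231]
0.29352705450878913 72.04054542921503
```

View pics/top_jc.png

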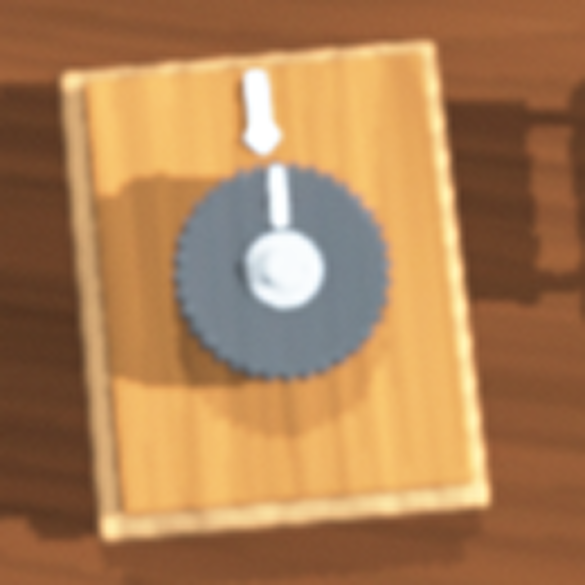

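View pics/scene_j.png

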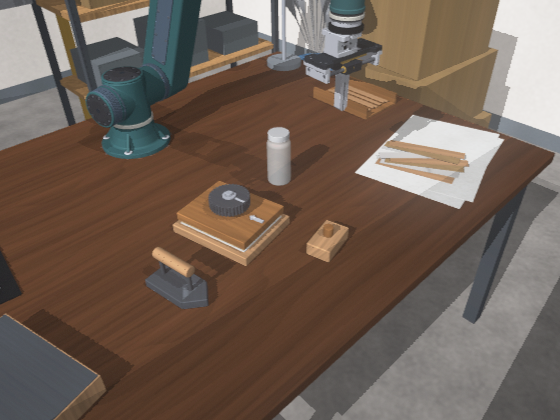

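In the clear top view the line runs from (326.6,242.3) to (327.7,254.3). The pointer tip is at (323,239), and every object is where it started.

```bash
python3 m.py pics/topcam.npz 327.6 254.3 326.6 242.3 323.3 239.5 .006; python3 m.py pics/topcam.npz 337 268 348 272 323.3 239.5 .002; python3 - <<'E'
from h import *
from bench import robot
im,d=robot.snapshot("top"); c=np.load("pics/topcam.npz");K,R,t=c['mtx'],c['R'],c['t']
v,u=np.mgrid[0:420,0:560]
P=(np.stack([(u-K[0,2])/K[0,0]*d,(v-K[1,2])/K[1,1]*d,d],-1)-t)@R
P0=np.load("pics/P.npy")
for A in (P0,P):
    q=A[270:285,315:342,2].ravel(); print(np.median(q))
D=P[...,2]-P0[...,2]
for n,s in dict(tum=np.s_[255:320,180:245],iron=np.s_[200:285,395:455],blk=np.s_[140:195,250:320]).items(): print(n,(abs(D[s])>.008).sum())
E
```

```text
line dir 11.29473455887907 radial 9.323496947826206 len 0.02402488308954083 r 0.041785548138834935 ptr 12.744284022748882 0.05333126814185704
line dir -102.59415803408443 radial -105.16393880319123 len 0.022982622584466983 r 0.04370480137527507 ptr 12.36779099014989 0.053888724027127154
0.09360481675153572
0.09745299040147778
tum 862
iron 82
blk 71
```

View pics/top_j.png

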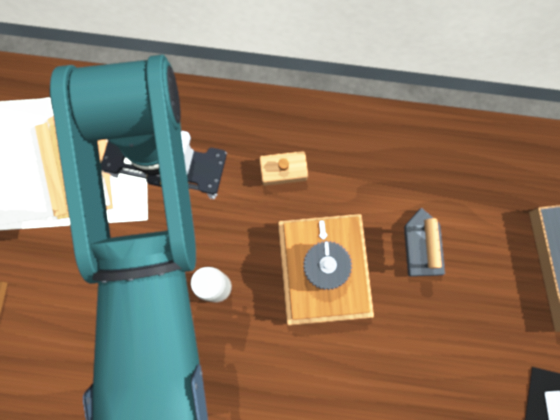

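The tumbler (211,285), block (284,167) and iron (425,243) are at their starting pixels. The depth differences near the tumbler come from the arm hanging in that part of the view. The hand is clear, so I'll hand the job in.

```bash
python3 -c "
from bench import robot
print(robot.close_job())"
```

```text
the job is handed in; nothing more can be done
None
```

The nut is slackened to two full turns from tight, its index line is at the pointer, and the job is handed in. I hooked a corner of the shut fingers between the ribs and carried it round the rim anticlockwise in two sweeps. The line passed the pointer once during the first sweep and stopped at it at the end of the second.

- **Turn:** the line started at 248° from tight (4.3 rad) and turned about 470° in all.
- **Alignment:** in the last pictures the line is about 2–3° short of the pointer. The two pictures and two ways of measuring gave between 1.5° and 3.5°.
- **Height:** the nut's top rose 3.85 mm; about 3.9 mm is expected for that turn, so it is the second arrival, not the first or third.
- **Other objects:** the tumbler, iron and rubbing block were at their starting pixels in the final view. A depth comparison flagged differences at all three. It flagged most at the tumbler, where the arm hung in the camera's view. The smaller counts at the iron and block I did not look into.
- **Force and time:** contact forces read at the end of each move stayed below about 8 N, and the job took about 17.5 s. The hand ended well clear, up and to the left of the press.

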